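# Show the register mark in the inspection mirror

### The job

Lift the bent bracket out of its locating nest, give it a quarter turn clockwise (seen from above) so that its face with the printed register mark looks towards the mirror, seat it flat in the nest again and let go of it. Then turn the sprung inspection mirror by the grip on its top until the small bench camera, looking into the mirror, sees the register mark centred in it, and finish while still holding the mirror steady at that angle, because it springs back when released. Keep the bracket from tipping over, and leave the ink can, the loupe and the ink knife where they are.

Things in the scene. Friction and masses are not known exactly. Their poses are not given: they have to be found in the camera images.
- unit: Fixed inspection unit: aluminium base plate 270 x 80 x 6 mm with a swivelling mirror at one end and a small black bench camera (46 mm wide, top at 74 mm) at the other. Origin on the work surface right under the mirror's vertical pivot; x points from the pivot to the camera (150 to 210 mm along x), z up. The lens looks back along -x at the mirror.
- lens (a point): Centre of the camera's front lens, 119 mm from the mirror's pivot axis along the unit's x axis, 50 mm above the work surface.
- mirror: Upright flat mirror (46 wide x 50 mm high, black frame) on a vertical pivot in its reflecting face. Origin on the pivot, 50 mm up; x = normal out of the reflecting face, y = width. A spring (0.03 N m, plus 0.06 per rad turned) returns it to a stop where x points at the camera; from there it turns up to 1.3 rad, anticlockwise seen from above.
- mirror_grip (a point): Grip point on the mirror's pivot axis, 105 mm above the work surface: middle of a grey flat bar on top of the mirror, 10 mm thick (along the mirror's x), 44 mm long (along its y), from 85 to 121 mm high. It turns with the mirror.
- sight: Not a thing to touch: the camera's line of sight after reflection in the mirror. Origin on the pivot at 50 mm height; its x axis runs along the reflected line, horizontal. It turns twice as far as the mirror (0 = straight back at the camera). The camera sees the register mark centred when the mark lies on this x axis.
- nest: Locating nest, fixed: dark steel plate 100 x 100 x 6 mm with four low steel rails (tops about 20 mm above the work surface, flared outward) round a square pocket 69 x 69 mm, floor 6 mm above the work surface. Origin under its centre on the work surface; z up; its -y side looks towards the mirror.
- bracket: Loose bent aluminium bracket, about 0.22 kg: square foot 64 x 64 x 8 mm and an upright plate 10 mm thick, 60 wide, to 90 mm above the underside, flush with the foot's +x edge. Origin: centre of the underside. x points out of the upright's outer, marked face. It starts in the nest with x along the nest's +x and must end with x along the nest's -y.
- bracket_grip (a point): Grip point in the bracket's upright plate, 74 mm above the foot's underside, 27 mm from its centre along the bracket's x; the plate is 10 mm thick along the bracket's x.
- mark (a point): Centre of the register mark: a black ring with a cross, 28 mm across, on a white 32 mm paper square on the outer face of the bracket's upright, 32 mm from the bracket's centre along its x, 44 mm above its underside (50 mm above the work surface when seated).
- ink_can: Bystander: upright ink can, diameter 84 mm, 85 mm high; origin at its underside. Leave it alone.
- loupe: Bystander: standing magnifier loupe, 50 x 50 mm, 51 mm high; origin at its underside. Leave it alone.
- ink_knife: Bystander: ink knife (spatula), 260 mm long, blade 65 mm wide, lying on the table; origin near its middle. Leave it alone.
Things that resemble listed ones, but are neither listed nor needed, are in the scene too. Leave any green or red look-alike of the bracket alone. Of the things shaped like the nest, the steel one is meant.

How it is judged:
By the outcome, as a careful person would: the job done as asked, in the order asked, and still so for the second after the job is handed in, while the arm keeps its last pose, push and grip.
It also fails if it takes over 48 s, if anything falls off the work surface, if the arm or the gripper's body presses on something with over 40 N, if the wrist force passes 120 N, or if a joint passes its speed limit or range.

### The arm

A 6-joint arm with a two-finger parallel gripper is mounted at the origin on the work surface. World frame = base frame: x ahead of the robot, y to its left, z up, the work surface at z = 0. Lengths are in m, angles in rad, forces in N, time in s.
With the tool pointing down it reaches from about 0.35 to 0.775 m from the base axis. Payload 5.5 kg.
Tool frame: the origin (TCP) lies at the very end of the fingers, on their centre line; the grasp point (between the pads) lies 19 mm behind it; z points along the fingers, y is the direction in which the jaws open and shut (so a half turn about z gives the same grasp; the last joint's range is limited). The gripper opens to 85 mm and grips with 20 to 120 N. Pads are 22 mm wide; open, the fingers measure 114 mm over their backs; the gripper's body (76 mm by 85 mm) begins 54 mm behind the grasp point. The pads swing forward as they close: fully open they stand 13 mm farther back than shut.
Start: joints at [1.054, 0.313, 0.046, 1.304, 0, 1.431], TCP at [0.212, 0.535, 0.231] pointing down, gripper open.
Joint ranges: [-2.76, 2.76], [-0.86, 1.69], [-1.03, 1.26], [-2.2, 2.34], [-1.47, 1.5], [-3.14, 3.14]. Speed limits (rad/s): [2.57, 2.57, 3.14, 3.14, 3.14, 3.14].

### API

Orientations are given as a unit quaternion [w, x, y, z].
In Python, from workcell import get_state, imaging, env, spotter gives the robot as it stands.
- The arm moves only by the tool play_rows, never from a script. Its argument "moves" is a list of rows, each an object with "claw": the finger opening in cm, from 0 to 8.54; "delta_pos": the shift along the tool's x, y, z in cm, a list of three; "twist": the turn about the tool's z in degrees. A call has 1 to 12 rows; each row is the pose to reach, as a shift and turn from the pose commanded when the call began, along the tool's axes at that moment; what a row does not reach only later rows make up. A row lasts 1/8 s, in which the tool goes at most 62.5 mm and 10.7 degrees, less where a joint would pass 70% of its speed; a pose out of reach is approached as far as the arm can. A call with a gripper value outside its range is refused whole. The fingers move at their own pace and stop on an object; "force" is the grip in N (left out, the last holds). Time passes only in rows, so rows that repeat a pose let the fingers close. It gives the time, the measured TCP pose, the force and the opening at its end, in the units of the state.
- get_state(): the state, without advancing time (a new reading comes with each control period).
- imaging.read_camera(name): name is "side" or "top" or "wrist"; returns the picture (420x560x3 uint8, red, green, blue); there is no depth.
- imaging.camera_info(name): a dict with "fx", "fy", "cx", "cy" (pixels), "world_to_cam" (4x4, takes a point from world to camera coordinates). Camera axes: x right, y down, z forward; pixel columns grow to the right and rows downward; lengths in m; the calibration is good to about 2 mm. A picture is of the moment at which its call begins: read the wrist's pose just before it. camera_info takes no time and is no camera call; for the wrist camera it gives the pose at the moment of the call.
- env.hand_in(): hands the job in, once; it reports no verdict.
Trained networks look in the newest picture that a camera, given by its name, has taken for a name from the list of things; names that differ only in an ending like _2 or _b are one class to them, and where a whole thing is asked for, a point or a joint stands for the part that bears it (a point fixed in the world has none). Each returns a list of dicts, best first, with "conf" (0 to 1); they miss things now and then, are a little off and sometimes report something else, mostly with a low value. They report only what shows in the picture. A call takes as long as a camera call. They do not tell look-alikes from the thing itself.
- spotter.spot_in(camera, query): "extent" ([left, top, right, bottom] in pixels, round what is visible of it).
The state is a dict: "clock": time; "joint_pos": joint angles; "qvel": joint speeds; "tau": joint torques, N m; "tcp_pos": TCP position; "orientation": TCP orientation; "wrist_force": force on the tool from outside, world axes, zero at the start; "ft_torque": the same for the moment, N m; "finger_gap": finger opening in m.
Only numpy, scipy, OpenCV 4.12 (cv2) and the standard library are available. Lean on these libraries where they do the work, as an engineer would, in place of code of your own. Each camera call takes 0.05 s, during which the arm holds its last target. There are 200 camera calls.

## Working session

There is one attempt and no reset: what is moved stays moved. The work goes in short steps, Python scripts to look and compute and a tool call to move; the robot and the scene stay as the last step left them, time stands still between calls to the robot, and variables do not carry over. Pictures are saved under pics/ and viewed, about 8 in all and at most 12, crops included, and the job is handed in when it is done.

Besides the shell and the picture viewer there is one more tool, called after "Request:" as name([rows], argument=value, ...), one row to a line, values as JSON. play_rows: Moves the arm, as the interface text tells. Its arguments: {"type":"object","properties":{"moves":{"type":"array"},"force":{"type":"number"}},"required":["moves"]}

```bash
mkdir -p pics; ls; python3 - <<'E'
from workcell import get_state, imaging, env, spotter
import cv2,numpy as np
s=get_state();print(s)
for c in ("top","side"):
    im=imaging.read_camera(c);cv2.imwrite(f"pics/{c}0.png",im[:,:,::-1])
    i=imaging.camera_info(c);print(c,i)
    for q in ("unit","mirror","nest","bracket","mark","mirror_grip"):
        print(q,[( [round(v) for v in d["extent"]],round(d["conf"],2)) for d in spotter.spot_in(c,q)][:4])
E
```

```text
pics
{'clock': 0.0, 'joint_pos': array([1.05438202e+00, 3.14037269e-01, 4.49577301e-02, 1.30357871e+00,
       2.35318867e-05, 1.43121567e+00]), 'qvel': array([-4.15595135e-04,  8.85661041e-04, -7.90029094e-05,  1.08026409e-04,
        4.04790373e-04,  2.02180305e-03]), 'tau': array([ 3.51908666e-04, -4.80624175e+01,  2.98533511e+01,  1.93372200e-02,
        7.86685609e-05, -2.10818030e-08]), 'tcp_pos': array([0.21132447, 0.534209  , 0.2303792 ]), 'orientation': array([-3.11045343e-04,  1.87303907e-01,  9.82301573e-01, -8.77539055e-04]), 'wrist_force': array([-0.32118906,  0.19427904,  0.48226554]), 'ft_torque': array([0.02415331, 0.0215894 , 0.02964719]), 'finger_gap': 0.08507071938061131}
top {'fx': 437.8016148045467, 'fy': 437.8016148045467, 'cx': 284.34584811226375, 'cy': 208.76717098355013, 'world_to_cam': array([[ 1.84760589e-02, -9.99823165e-01,  3.50340799e-03,
         9.13590667e-03],
       [-9.90686701e-01, -1.87797759e-02, -1.34859856e-01,
         4.99487349e-01],
       [ 1.34901801e-01, -9.79101060e-04, -9.90858489e-01,
         1.37070545e+00],
       [ 0.00000000e+0
[... 459 characters left out ...]
5969643, 'cx': 276.52354498340446, 'cy': 213.90066297459973, 'world_to_cam': array([[ 0.71547469, -0.69841893,  0.0175205 , -0.33639306],
       [-0.3887072 , -0.4187873 , -0.82068502,  0.28102522],
       [ 0.58051932,  0.58036902, -0.57111218,  0.9242364 ],
       [ 0.        ,  0.        ,  0.        ,  1.        ]])}
unit [([295, 198, 372, 260], 0.84)]
mirror [([307, 216, 323, 248], 0.74)]
nest [([160, 228, 196, 254], 0.67), ([241, 215, 282, 236], 0.54)]
bracket [([212, 214, 242, 254], 0.83), ([249, 190, 277, 229], 0.58)]
mark [([250, 196, 274, 223], 0.89), ([214, 210, 241, 255], 0.77), ([304, 213, 323, 249], 0.67), ([277, 177, 302, 206], 0.52)]
mirror_grip [([307, 212, 324, 249], 0.71)]
```

```bash
python3 - <<'E'
import cv2,numpy as np
a=cv2.imread("pics/top0.png")[110:310,180:380];b=cv2.imread("pics/side0.png")[160:280,150:390]
a=cv2.resize(a,(600,600),interpolation=cv2.INTER_CUBIC)
cv2.imwrite("pics/topc.png",a)
cv2.imwrite("pics/sidec.png",cv2.resize(b,(800,400),interpolation=cv2.INTER_CUBIC))
E
```

```text
(no output)
```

View pics/topc.png

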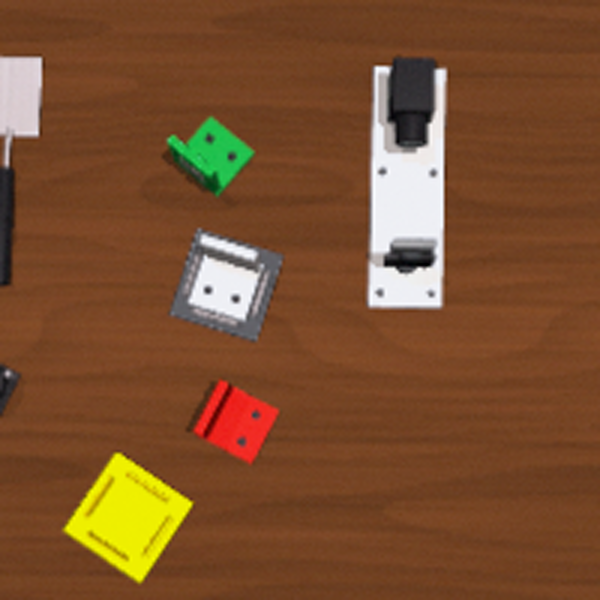

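View pics/sidec.png

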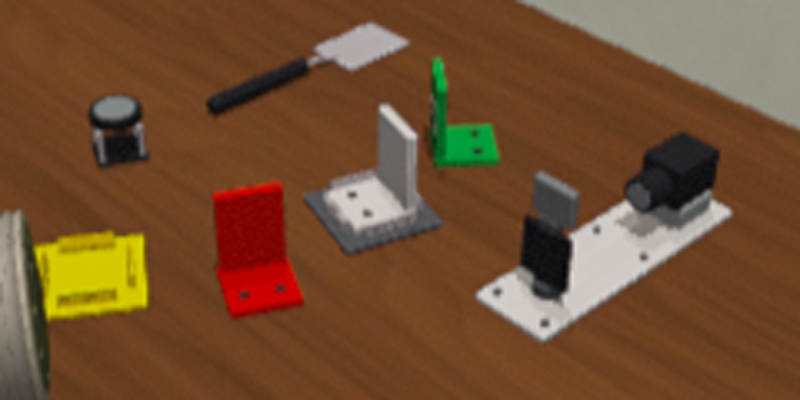

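The top crop shows the steel nest holding the bare aluminium bracket, centred near crop (226,285). The upright is on its far (+x world) side. The mirror grip is at crop (410,257), with its camera further up in the picture. Green, red and yellow look-alikes are nearby. The side crop confirms this layout.

```bash
cat > h.py <<'E'
from workcell import get_state, imaging, env, spotter
import cv2,numpy as np
from scipy.spatial.transform import Rotation as R
def ray(ci,u,v,z):
    T=np.array(ci["world_to_cam"]);Rw=T[:3,:3].T;c=-Rw@T[:3,3]
    d=Rw@np.array([(u-ci["cx"])/ci["fx"],(v-ci["cy"])/ci["fy"],1]);return (c+d*(z-c[2])/d[2])
def proj(ci,p):
    q=np.array(ci["world_to_cam"])@np.append(p,1);return np.array([ci["fx"]*q[0]/q[2]+ci["cx"],ci["fy"]*q[1]/q[2]+ci["cy"]])
def tool(s):
    q=s["orientation"];return R.from_quat([q[1],q[2],q[3],q[0]]).as_matrix()
E
python3 - <<'E'
from h import *
ci=imaging.camera_info("top")
f=lambda x,y,z:print((x,y),ray(ci,180+x/3,110+y/3,z).round(4))
print("nest");[f(*p,.006) for p in((200,228),(282,258),(255,340),(170,315))]
print("upright top");[f(*p,.096) for p in((203,232),(257,250))]
print("plate");[f(*p,.006) for p in((374,66),(446,69),(442,307),(368,306))]
print("grip");f(410,252,.121)
s=get_state();print(tool(s).round(3))
w=imaging.camera_info("wrist");T=np.array(w["world_to_cam"]);Rw=T[:3,:3].T
print(w["fx"],"cam in tool",tool(s).T@(-Rw@T[:3,3]-s["tcp_pos"]),(tool(s).T@Rw).round(3))
E
```

```text
nest
(200, 228) [0.5764 0.144  0.006 ]
(282, 258) [0.5447 0.0532 0.006 ]
(255, 340) [0.454  0.0806 0.006 ]
(170, 315) [0.4795 0.1737 0.006 ]
upright top
(203, 232) [0.5553 0.1329 0.096 ]
(257, 250) [0.5376 0.0769 0.096 ]
plate
(374, 66) [ 0.764  -0.0449  0.006 ]
(446, 69) [ 0.7621 -0.1254  0.006 ]
(442, 307) [ 0.4939 -0.1223  0.006 ]
(368, 306) [ 0.4935 -0.0416  0.006 ]
grip
(410, 252) [ 0.5342 -0.0783  0.121 ]
[[-0.93   0.368  0.   ]
 [ 0.368  0.93   0.   ]
 [-0.     0.    -1.   ]]
306.5784684100915 cam in tool [ 0.07137275 -0.00042773 -0.14157867] [[ 0.    -0.959 -0.283]
 [ 1.     0.     0.   ]
 [-0.    -0.283  0.959]]
```

Request:
play_rows([
  {"claw": 5,"delta_pos": [-5,-3.6,-0.2],"twist": -9.5},
  {"claw": 5,"delta_pos": [-10,-7.2,-0.4],"twist": -19},
  {"claw": 5,"delta_pos": [-15,-11,-0.6],"twist": -28.5},
  {"claw": 5,"delta_pos": [-20,-14.6,-0.8],"twist": -38},
  {"claw": 5,"delta_pos": [-25,-18.2,-1],"twist": -47.5},
  {"claw": 5,"delta_pos": [-30,-22,-1.2],"twist": -57},
  {"claw": 5,"delta_pos": [-35,-25.5,-1.4],"twist": -66.5},
  {"claw": 5,"delta_pos": [-40,-29,-1.7],"twist": -76},
  {"claw": 5,"delta_pos": [-44,-32,-1.9],"twist": -85.5},
  {"claw": 5,"delta_pos": [-48.2,-35.1,-2],"twist": -95},
  {"claw": 5,"delta_pos": [-48.2,-35.1,-2],"twist": -95},
  {"claw": 5,"delta_pos": [-48.2,-35.1,-2],"twist": -95},
])

```text
clock: 2.2
tcp_pos: [0.5315, 0.0291, 0.251]
orientation: [0.0, -0.596, 0.803, 0.0]
wrist_force: [-0.7, 0.2, 0.6]
finger_gap: 0.0499
```

```bash
python3 - <<'E'
from h import *
s=get_state();im=imaging.read_camera("wrist");cv2.imwrite("pics/w1.png",im[:,:,::-1])
ci=imaging.camera_info("wrist");np.save("ci1.npy",ci,allow_pickle=True)
print(s["clock"],s["tcp_pos"],tool(s).round(4),s["joint_pos"],s["finger_gap"])
for q in ("mark","mirror_grip","nest","bracket","unit"):
    print(q,[( [round(v) for v in d["extent"]],round(d["conf"],2)) for d in spotter.spot_in("wrist",q)][:4])
cv2.imwrite("pics/w1v.png",cv2.resize(im[:,:,::-1],(800,600),interpolation=cv2.INTER_CUBIC))
E
```

```text
2.2 [0.53154279 0.0291295  0.25097827] [[-0.2889 -0.9574  0.    ]
 [-0.9574  0.2889  0.    ]
 [-0.     -0.     -1.    ]] [-9.61239650e-02  2.25050052e-01 -2.37474092e-02  1.32198691e+00
  3.45725740e-05 -1.37383821e+00] 0.0498571432284652
mark [([200, 242, 248, 322], 0.94), ([391, 157, 476, 241], 0.9), ([292, 211, 339, 286], 0.61)]
mirror_grip [([221, 50, 260, 111], 0.91)]
nest [([461, 205, 560, 286], 0.88), ([278, 194, 355, 264], 0.57)]
bracket [([393, 161, 480, 239], 0.97), ([196, 246, 249, 326], 0.7), ([291, 210, 341, 289], 0.41)]
unit [([37, 40, 297, 176], 0.84)]
```

View pics/w1v.png

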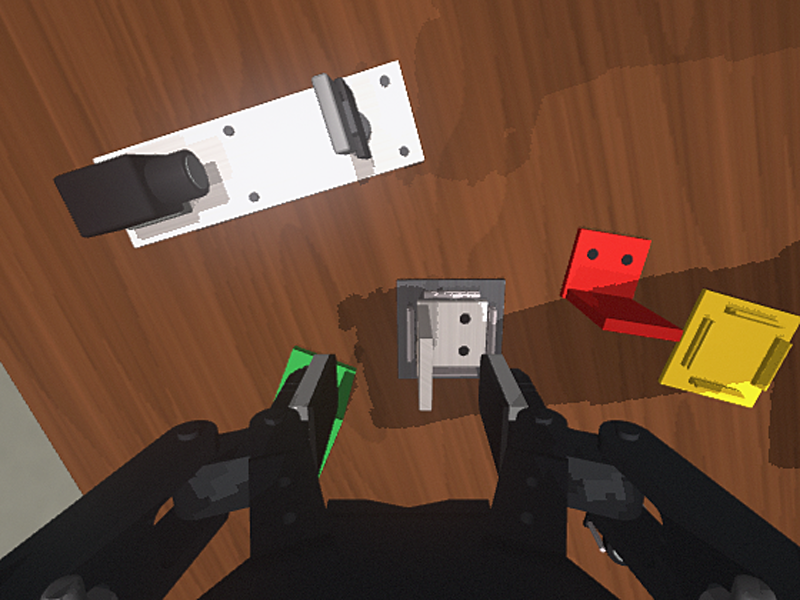

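The wrist view shows the nest at view corners (397,279) to (504,378), aligned with the jaws. The bracket upright's top edge runs from about (417,340) to (432,410). The unit plate corners are (398,60), (424,160), (133,247) and (94,160), and the grip bar top is near (332,115).

```bash
python3 - <<'E'
from h import *
from scipy.optimize import least_squares
w=np.load("ci1.npy",allow_pickle=True).item();t=imaging.camera_info("top")
g=cv2.cvtColor(cv2.imread("pics/w1.png"),6);gt=cv2.cvtColor(cv2.imread("pics/top0.png"),6)
def sub(g,P):
    p=np.array(P,np.float32).reshape(-1,1,2);return cv2.cornerSubPix(g,p,(3,3),(-1,-1),(3,30,.01)).reshape(-1,2)
k=.7
W=lambda P:sub(g,np.array(P)*k)
T=lambda P:sub(gt,np.array(P)/3+[180,110])
def rect(x,hx,hy,off,z):
    c,s=np.cos(x[2]),np.sin(x[2]);return [np.array([x[0]+c*(off+a*hx)-s*b*hy,x[1]+s*(off+a*hx)+c*b*hy,z]) for a,b in((1,1),(1,-1),(-1,-1),(-1,1))]
def fit(x0,hx,hy,off,z,obs):
    f=lambda x:np.concatenate([(proj(c,p)-o) for c,O in obs for p,o in zip(rect(x,hx,hy,off,z),O)])
    r=least_squares(f,x0,loss="soft_l1");return r.x.round(4),np.degrees(r.x[2]).round(2),f(r.x).round(1)
# nest corners order (+x+y),(+x-y),(-x-y),(-x+y)
nw=W([(398,378),(397,279),(504,279),(504,378)]);nt=T([(200,228),(282,258),(255,340),(170,315)])
uw=W([(133,247),(94,160),(398,60),(424,160)]);ut=T([(374,66),(446,69),(442,307),(368,306)])
print(nw,uw)
for o in([(w,nw)],[(t,nt)],[(w,nw),(t,nt)]):print("nest",fit([.514,.113,-.3],.05,.05,0,.006,o))
for o in([(w,uw)],[(t,ut)],[(w,uw),(t,ut)]):print("unit plate ctr",fit([.63,-.083,0],.135,.04,0,.006,o))
f=lambda n,x,y,z:print(n,ray(w,x*k,y*k,z).round(4))
for p in((314,77),(327,73),(351,150),(338,155)):f("grip top",*p,.121)
for p in((419,410),(432,410),(432,338),(419,338)):f("upright top",*p,.096)
f("lens",196,172,.05)
cv2.imwrite("pics/w1z.png",np.hstack([cv2.resize(cv2.imread("pics/w1.png")[35:125,200:305],None,fx=4,fy=5,interpolation=2),cv2.resize(cv2.imread("pics/w1.png")[190:290,270:365],None,fx=4,fy=4.5,interpolation=2)]))
E
```

```text
[[278.5682  264.49948]
 [277.1243  195.84514]
 [353.3193  195.51353]
 [352.8     264.6    ]] [[ 94.29597 173.15703]
 [ 65.07476 113.59027]
 [277.81433  41.72112]
 [296.67014 111.44148]]
nest (array([ 0.5149,  0.1166, -0.2773]), np.float64(-15.89), array([ 0.2,  0.8,  0.1,  0.1,  0.7, -0.6, -2.3, -0.2]))
nest (array([ 0.5112,  0.1143, -0.298 ]), np.float64(-17.08), array([-0.1, -1.6,  1. , -1.2, -0.1,  2.4, -0.6,  0.9]))
nest (array([ 0.5147,  0.1163, -0.2776]), np.float64(-15.9), array([ 0.2,  0.6,  0.2, -0.1,  0.8, -0.9, -2.3, -0.5, -1.1, -2.5,  0.2,
       -2.7, -0.2,  1.1, -1. ,  0.2]))
unit plate ctr (array([ 0.6301, -0.0782,  0.0011]), np.float64(0.06), array([ 0. ,  2.4, -1.1, -0.7,  0.1, -0.5,  0.8,  0.4]))
unit plate ctr (array([ 0.6306, -0.0806,  0.0009]), np.float64(0.05), array([-1. , -0.1,  0.8,  0.2,  0.2,  0.1, -0.1, -0.2]))
unit plate ctr (array([ 0.6301, -0.0785,  0.001 ]), np.float64(0.06), array([-0.1,  2.2, -1.3, -0.9, -0. , -0.7,  0.7,  0.2, -1.7,  0. ,  0.2,
        0.3, -0.5,  0.3, -0.7, -0.1]))
grip top [ 0.5472 -0.0995  0.121 ]
grip top [ 0.5395 -0.0993  0.121 ]
grip top [ 0.5398 -0.0565  0.121 ]
grip top [ 0.5481 -0.056   0.121 ]
upright top [0.5537 0.1364 0.096 ]
upright top [0.5442 0.1393 0.096 ]
upright top [0.528  0.0822 0.096 ]
upright top [0.5371 0.0794 0.096 ]
lens [ 0.6644 -0.0795  0.05  ]
```

View pics/w1z.png

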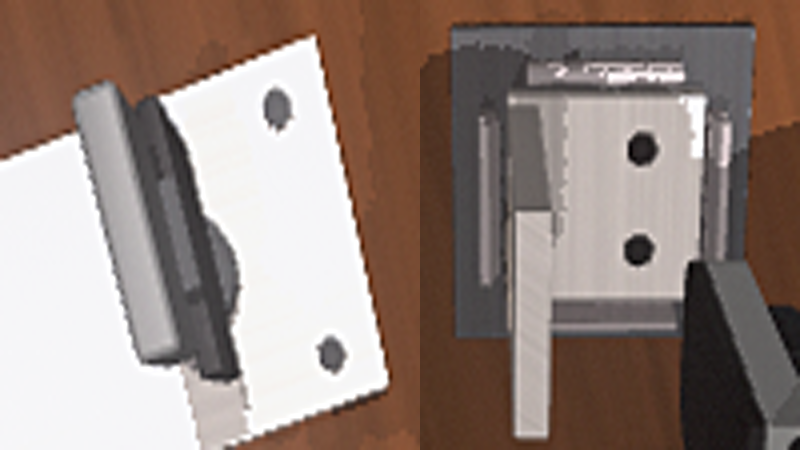

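Request:
play_rows([
  {"claw": 4,"delta_pos": [-4,0.7,2],"twist": -0.8},
  {"claw": 4,"delta_pos": [-7.9,1.4,6],"twist": -0.8},
  {"claw": 4,"delta_pos": [-7.9,1.4,9],"twist": -0.8},
  {"claw": 4,"delta_pos": [-7.9,1.4,9],"twist": -0.8},
], force=50)

```text
clock: 3.0
tcp_pos: [0.5373, 0.1119, 0.1592]
orientation: [-0.002, -0.604, 0.797, 0.001]
wrist_force: [-0.3, -0.6, 0.2]
finger_gap: 0.04
```

```bash
python3 - <<'E'
from h import *
s=get_state();im=imaging.read_camera("wrist");ci=imaging.camera_info("wrist");np.save("ci2.npy",ci,allow_pickle=True)
cv2.imwrite("pics/w2.png",im[:,:,::-1])
print(s["tcp_pos"],tool(s).round(4)[:2,1])
v=im[:,:,::-1].copy()
for p in [(.5408,.109,.096)]:
    q=proj(ci,np.array(p));cv2.circle(v,tuple(int(a) for a in q),3,(255,0,255),-1);print(q)
cv2.imwrite("pics/w2v.png",cv2.resize(v,(800,600),interpolation=2))
E
```

```text
[0.5373036  0.11185264 0.1591894 ] [-0.9629  0.2699]
[282.03612998 218.68824596]
```

View pics/w2v.png

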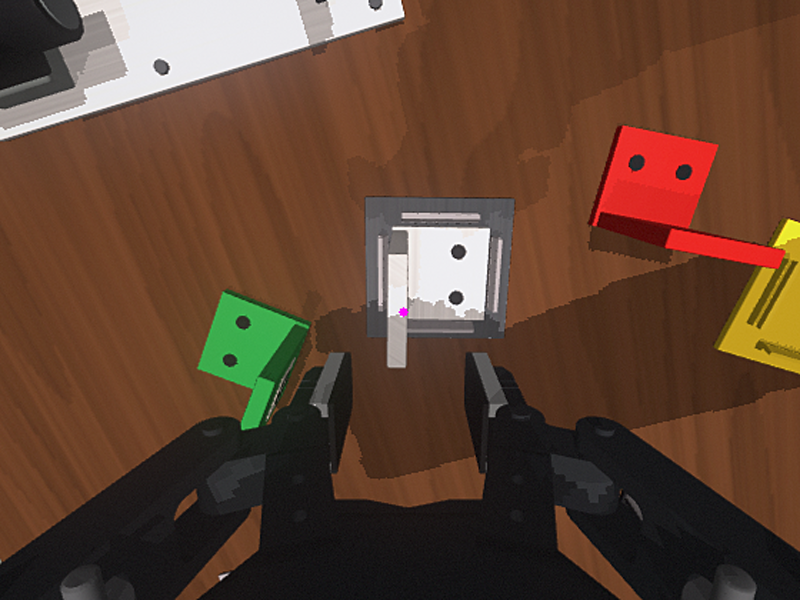

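```bash
python3 - <<'E'
from h import *
s=get_state();im=imaging.read_camera("wrist");ci=imaging.camera_info("wrist");np.save("ci2.npy",ci,allow_pickle=True)
cv2.imwrite("pics/w2.png",im[:,:,::-1])
print(s["clock"],s["tcp_pos"],tool(s).round(4)[:2],s["qvel"].round(3))
g=cv2.cvtColor(im,7)
c=cv2.cornerSubPix(g,(np.array([(365,197),(514,198),(506,338),(366,336)])*.7).astype(np.float32).reshape(-1,1,2),(3,3),(-1,-1),(3,30,.01)).reshape(-1,2)
print(c,[ray(ci,*p,.006).round(4) for p in c],np.mean([ray(ci,*p,.006) for p in c],0))
u=cv2.cornerSubPix(g,(np.array([(387,253),(408,254),(406,367),(388,367)])*.7).astype(np.float32).reshape(-1,1,2),(2,2),(-1,-1),(3,30,.01)).reshape(-1,2)
print(u,[ray(ci,*p,.096).round(4) for p in u],np.mean([ray(ci,*p,.096) for p in u],0))
E
```

```text
3.05 [0.53867632 0.11143433 0.16102485] [[-0.2707 -0.9627 -0.002 ]
 [-0.9627  0.2707 -0.    ]] [-0.018 -0.021  0.046  0.01   0.001 -0.002]
[[257.54718 137.5857 ]
 [360.42163 138.53175]
 [354.2     236.6    ]
 [257.72357 234.20134]] [array([0.5516, 0.0539, 0.006 ]), array([0.4577, 0.0812, 0.006 ]), array([0.4844, 0.1779, 0.006 ]), array([0.5806, 0.148 , 0.006 ])] [0.51858831 0.11526926 0.006     ]
[[270.9     177.1    ]
 [287.42923 177.15022]
 [285.55414 255.69429]
 [273.3917  255.58786]] [array([0.5413, 0.0779, 0.096 ]), array([0.5303, 0.081 , 0.096 ]), array([0.5476, 0.1377, 0.096 ]), array([0.5563, 0.1352, 0.096 ])] [0.5438892  0.10795337 0.096     ]
```

Request:
play_rows([
  {"claw": 4,"delta_pos": [0,0,3],"twist": 0},
  {"claw": 4,"delta_pos": [0,0,3],"twist": 0},
  {"claw": 4,"delta_pos": [0,0,3],"twist": 0},
  {"claw": 4,"delta_pos": [0,0,3],"twist": 0},
])

```text
clock: 3.6
tcp_pos: [0.5408, 0.1106, 0.133]
orientation: [0.001, -0.603, 0.798, -0.001]
wrist_force: [1.0, 0.4, 0.1]
finger_gap: 0.0402
```

```bash
python3 - <<'E'
from h import *
s=get_state();im=imaging.read_camera("wrist");ci=imaging.camera_info("wrist");np.save("ci3.npy",ci,allow_pickle=True)
cv2.imwrite("pics/w3.png",im[:,:,::-1])
print(s["clock"],s["tcp_pos"],tool(s).round(4)[:2],s["qvel"].round(3))
v=im[:,:,::-1].copy()
for p,c in (((.5408,.109,.096),(255,0,255)),((.5439,.108,.096),(0,255,0)),((.5148,.1162,.006),(255,0,255)),((.518,.1155,.006),(0,255,0))):
    q=proj(ci,np.array(p));cv2.circle(v,tuple(int(round(a)) for a in q),1,c,-1)
cv2.imwrite("pics/w3v.png",cv2.resize(v[110:320,190:400],(600,600),interpolation=2))
E
```

```text
3.6 [0.54079809 0.11058669 0.13295245] [[-2.724e-01 -9.622e-01  2.600e-03]
 [-9.622e-01  2.724e-01  3.000e-04]] [ 0.001  0.003 -0.007 -0.008  0.001  0.   ]
```

View pics/w3v.png

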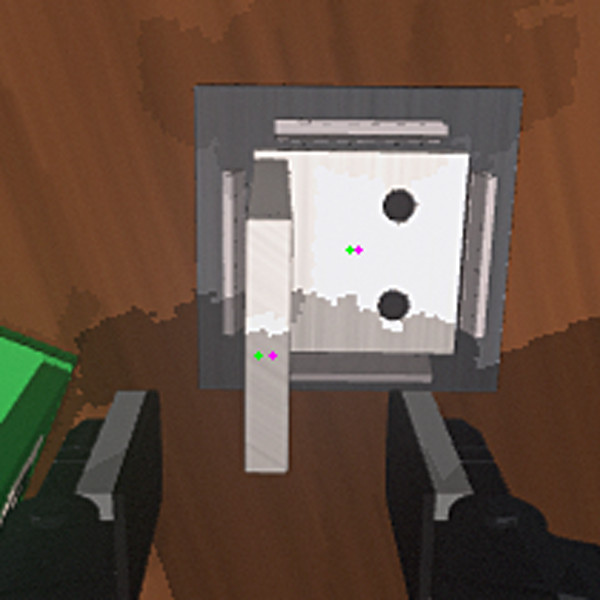

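The crop shows the upright's top centre at (267,346), between my two estimates and about 2 mm left of jaw centre. I'll correct by 2 mm and go down to grasp.

Request:
play_rows([
  {"claw": 4,"delta_pos": [0.1,-0.2,3],"twist": 0},
  {"claw": 4,"delta_pos": [0.1,-0.2,5.5],"twist": 0},
  {"claw": 4,"delta_pos": [0.1,-0.2,7.2],"twist": 0},
  {"claw": 4,"delta_pos": [0.1,-0.2,7.2],"twist": 0},
  {"claw": 4,"delta_pos": [0.1,-0.2,7.2],"twist": 0},
  {"claw": 0.6,"delta_pos": [0.1,-0.2,7.2],"twist": 0},
  {"claw": 0.6,"delta_pos": [0.1,-0.2,7.2],"twist": 0},
  {"claw": 0.6,"delta_pos": [0.1,-0.2,7.2],"twist": 0},
  {"claw": 0.6,"delta_pos": [0.1,-0.2,7.2],"twist": 0},
  {"claw": 0.6,"delta_pos": [0.1,-0.2,7.2],"twist": 0},
  {"claw": 0.6,"delta_pos": [0.1,-0.2,7.2],"twist": 0},
], force=50)

```text
clock: 5.03
tcp_pos: [0.5423, 0.1093, 0.0603]
orientation: [0.001, -0.603, 0.798, -0.001]
wrist_force: [0.3, -0.5, 5.8]
finger_gap: 0.0096
```

Request:
play_rows([
  {"claw": 0.6,"delta_pos": [0,0,-1.5],"twist": 0},
  {"claw": 0.6,"delta_pos": [0,0,-4],"twist": 0},
  {"claw": 0.6,"delta_pos": [0,0,-7],"twist": 0},
  {"claw": 0.6,"delta_pos": [0,0,-10],"twist": 0},
  {"claw": 0.6,"delta_pos": [0.5,0.5,-10],"twist": 9},
  {"claw": 0.6,"delta_pos": [1,1,-10],"twist": 18},
  {"claw": 0.6,"delta_pos": [1.5,1.5,-10],"twist": 27},
  {"claw": 0.6,"delta_pos": [2,2,-10],"twist": 36},
  {"claw": 0.6,"delta_pos": [2.8,2.6,-10],"twist": 45},
  {"claw": 0.6,"delta_pos": [2.8,2.6,-10],"twist": 54},
  {"claw": 0.6,"delta_pos": [2.8,2.6,-10],"twist": 63},
  {"claw": 0.6,"delta_pos": [2.8,2.6,-10],"twist": 72},
])

```text
clock: 6.52
tcp_pos: [0.5083, 0.0892, 0.1596]
orientation: [-0.0, -0.017, 1.0, -0.0]
wrist_force: [-0.3, -0.3, -2.2]
finger_gap: 0.0093
```

Request:
play_rows([
  {"claw": 0.6,"delta_pos": [0,0,0],"twist": 9},
  {"claw": 0.6,"delta_pos": [0,0,0],"twist": 18},
  {"claw": 0.6,"delta_pos": [0,0,0],"twist": 18},
  {"claw": 0.6,"delta_pos": [0,0,0],"twist": 18},
  {"claw": 0.6,"delta_pos": [0,0,0],"twist": 18},
])

```text
clock: 7.15
tcp_pos: [0.5087, 0.0893, 0.1594]
orientation: [-0.0, 0.137, 0.991, 0.0]
wrist_force: [0.2, 0.3, -2.8]
finger_gap: 0.0095
```

```bash
python3 - <<'E'
from h import *
s=get_state();im=imaging.read_camera("wrist");ci=imaging.camera_info("wrist");np.save("ci4.npy",ci,allow_pickle=True)
cv2.imwrite("pics/w4.png",im[:,:,::-1])
print(s["clock"],s["tcp_pos"],tool(s).round(4),s["finger_gap"],s["wrist_force"],s["ft_torque"],s["joint_pos"])
cv2.imwrite("pics/w4v.png",cv2.resize(im[:,:,::-1],(800,600),interpolation=2))
E
```

```text
7.15 [0.50869256 0.08929436 0.15935151] [[-9.627e-01  2.707e-01 -1.000e-04]
 [ 2.707e-01  9.627e-01  1.000e-04]
 [ 1.000e-04  0.000e+00 -1.000e+00]] 0.009531020607593296 [ 0.20388778  0.29182622 -2.83473444] [ 0.00210991 -0.04586312 -0.06204181] [ 1.82058889e-02  2.34648805e-01 -2.39335257e-01  1.09692882e+00
  6.28653943e-05  2.92342864e-01]
```

View pics/w4v.png

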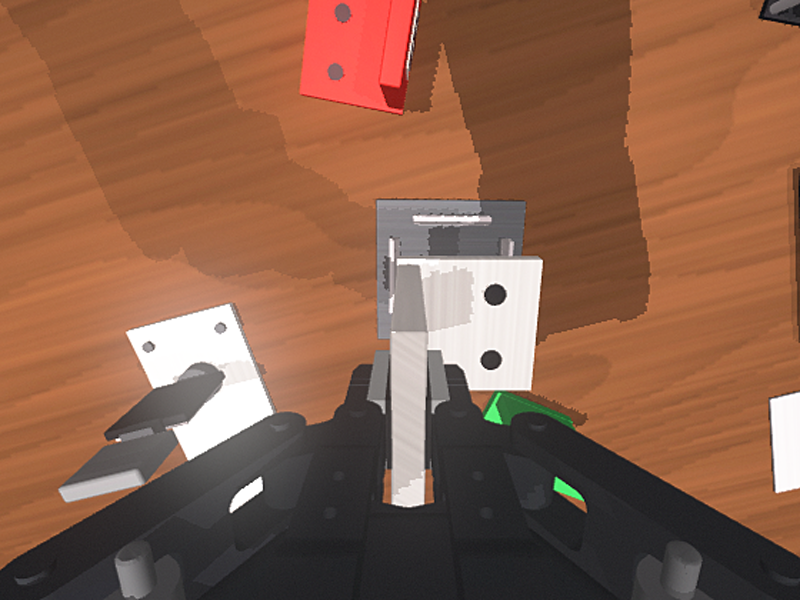

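The bracket hangs square in the jaws. Its foot corners are at view (541,257) and (533,390), and the nest's far corners at (377,200) and (524,200). I'll compare the two before lowering.

```bash
python3 - <<'E'
from h import *
s=get_state();ci=np.load("ci4.npy",allow_pickle=True).item();A=tool(s)
L=lambda x,y,z:(A.T@(ray(ci,x*.7,y*.7,z)-s["tcp_pos"])).round(4)[:2]
zt=s["tcp_pos"][2]+.019-.074+.008
print("foot top, tool xy",L(541,257,zt),L(533,390,zt),"left edge",L(398,258,zt))
print("nest far corners",L(377,200,.006),L(524,200,.006),"near-left",L(377,338,.006))
print("upright top z+.016+.019",L(391,331,zt+.082),L(425,331,zt+.082),L(392,506,zt+.082),L(425,506,zt+.082))
n=np.array([.516,.116,s["tcp_pos"][2]]);print("nest est",(A.T@(n-s["tcp_pos"])).round(4))
E
```

```text
foot top, tool xy [0.0326 0.058 ] [-0.0323  0.0598] left edge [ 0.0322 -0.0046]
nest far corners [ 0.049  -0.0206] [0.0491 0.0765] near-left [-0.0489 -0.0225]
upright top z+.016+.019 [ 0.0299 -0.0048] [0.0299 0.0041] [-0.0255 -0.005 ] [-0.0255  0.0047]
nest est [0.0002 0.0277 0.    ]
```

Request:
play_rows([
  {"claw": 0.6,"delta_pos": [0,0.05,3],"twist": 0},
  {"claw": 0.6,"delta_pos": [0,0.05,6],"twist": 0},
  {"claw": 0.6,"delta_pos": [0,0.05,7.5],"twist": 0},
  {"claw": 0.6,"delta_pos": [0,0.05,8.3],"twist": 0},
  {"claw": 0.6,"delta_pos": [0,0.05,8.8],"twist": 0},
  {"claw": 0.6,"delta_pos": [0,0.05,9.3],"twist": 0},
  {"claw": 0.6,"delta_pos": [0,0.05,9.7],"twist": 0},
  {"claw": 0.6,"delta_pos": [0,0.05,9.9],"twist": 0},
  {"claw": 0.6,"delta_pos": [0,0.05,10],"twist": 0},
  {"claw": 0.6,"delta_pos": [0,0.05,10],"twist": 0},
])

```text
clock: 8.45
tcp_pos: [0.509, 0.0898, 0.0603]
orientation: [0.0, 0.137, 0.991, 0.0]
wrist_force: [-3.7, -0.7, 5.4]
finger_gap: 0.0092
```

Request:
play_rows([
  {"claw": 3,"delta_pos": [0,0,0],"twist": 0},
  {"claw": 3,"delta_pos": [0,0,0],"twist": 0},
  {"claw": 3,"delta_pos": [0,0,0],"twist": 0},
  {"claw": 3,"delta_pos": [0,0,-2],"twist": 0},
  {"claw": 3,"delta_pos": [0,0,-6],"twist": 0},
  {"claw": 3,"delta_pos": [0,0,-10],"twist": 0},
  {"claw": 3,"delta_pos": [0,0,-14],"twist": 0},
  {"claw": 3,"delta_pos": [0,0,-14],"twist": 0},
  {"claw": 3,"delta_pos": [0,0,-14],"twist": 0},
  {"claw": 3,"delta_pos": [0,0,-14],"twist": 0},
])

```text
clock: 9.7
tcp_pos: [0.508, 0.0897, 0.1979]
orientation: [-0.001, 0.137, 0.991, -0.0]
wrist_force: [-0.1, -0.5, -0.4]
finger_gap: 0.0299
```

```bash
python3 - <<'E'
from h import *
s=get_state();im=imaging.read_camera("wrist");ci=imaging.camera_info("wrist");np.save("ci5.npy",ci,allow_pickle=True)
cv2.imwrite("pics/w5.png",im[:,:,::-1])
print(s["clock"],s["tcp_pos"],tool(s).round(4)[:2],s["qvel"].round(3),s["joint_pos"].round(2))
cv2.imwrite("pics/w5v.png",cv2.resize(im[:,:,::-1],(800,600),interpolation=2))
E
```

```text
9.7 [0.50799104 0.08974022 0.19785725] [[-0.9623  0.2721 -0.0026]
 [ 0.2721  0.9623  0.    ]] [ 0.     0.003 -0.     0.001 -0.001  0.   ] [ 0.02  0.21 -0.17  1.19  0.    0.29]
```

View pics/w5v.png

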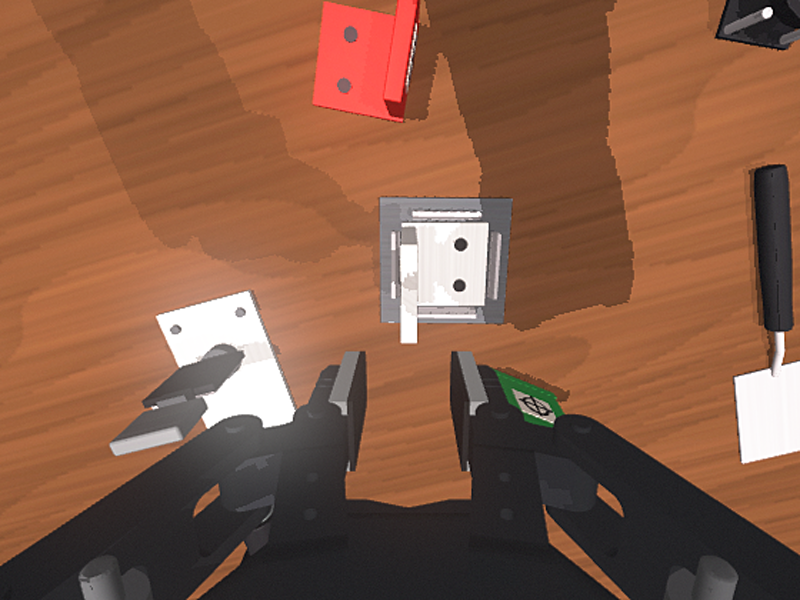

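The bracket sits flat and square between the rails, with its upright on the mirror side, at view (408,290). Next is the mirror.

Request:
play_rows([
  {"claw": 3,"delta_pos": [-1,-2,0],"twist": 8.2},
  {"claw": 3,"delta_pos": [-2,-4,0],"twist": 16.5},
  {"claw": 3,"delta_pos": [-3,-6,0],"twist": 24.7},
  {"claw": 3,"delta_pos": [-4,-8,0],"twist": 33},
  {"claw": 3,"delta_pos": [-5,-10,0],"twist": 41.2},
  {"claw": 3,"delta_pos": [-6,-12,1],"twist": 49.5},
  {"claw": 3,"delta_pos": [-7.2,-14,2],"twist": 57.7},
  {"claw": 3,"delta_pos": [-8.1,-15.1,3],"twist": 66},
  {"claw": 3,"delta_pos": [-8.1,-15.1,3.8],"twist": 74.2},
  {"claw": 3,"delta_pos": [-8.1,-15.1,3.8],"twist": 74.2},
  {"claw": 3,"delta_pos": [-8.1,-15.1,3.8],"twist": 74.2},
  {"claw": 3,"delta_pos": [-8.1,-15.1,3.8],"twist": 74.2},
])

```text
clock: 11.25
tcp_pos: [0.5459, -0.0774, 0.1616]
orientation: [0.0, 0.706, 0.708, 0.0]
wrist_force: [0.1, 0.2, -0.4]
finger_gap: 0.03
```

```bash
python3 - <<'E'
from h import *
s=get_state();im=imaging.read_camera("wrist");ci=imaging.camera_info("wrist");np.save("ci6.npy",ci,allow_pickle=True)
cv2.imwrite("pics/w6.png",im[:,:,::-1])
print(s["clock"],s["tcp_pos"],tool(s).round(4)[:2],s["qvel"].round(3),s["joint_pos"].round(2))
v=im[:,:,::-1].copy()
for p in ((.5445,-.078,.121),(.5445,-.1,.121),(.5445,-.056,.121)):
    q=proj(ci,np.array(p));print(q);cv2.circle(v,tuple(int(round(a)) for a in q),1,(255,0,255),-1)
cv2.imwrite("pics/w6v.png",cv2.resize(v,(800,600),interpolation=2))
E
```

```text
11.25 [ 0.54592128 -0.0773737   0.16158107] [[-1.9e-03  1.0e+00  5.0e-04]
 [ 1.0e+00  1.9e-03 -0.0e+00]] [-0.    -0.003 -0.     0.    -0.001  0.007] [-0.29  0.3  -0.15  1.12  0.    1.28]
[282.39416499 233.13908182]
[282.42203145 264.41431139]
[282.36446279 199.80354669]
```

View pics/w6v.png

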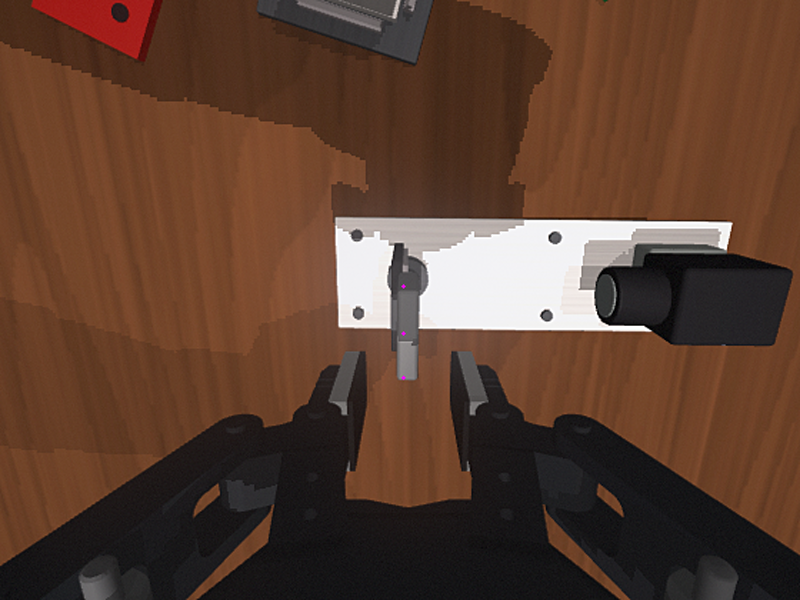

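The bar top spans view x 398–418, so its centre is at 408 and the jaw mid is about 407.5. The bar is already centred in the jaws. I'll refine the pivot with this view's plate corners.

```bash
python3 - <<'E'
from h import *
ci=np.load("ci6.npy",allow_pickle=True).item()
print("cx*k",ci["cx"]/.7, "jaw plane px", proj(ci,get_state()["tcp_pos"]-[0,0,.04])/.7)
g=cv2.cvtColor(cv2.imread("pics/w6.png"),6)
c=cv2.cornerSubPix(g,(np.array([(336,217),(732,223),(338,327)])*.7).astype(np.float32).reshape(-1,1,2),(3,3),(-1,-1),(3,30,.01)).reshape(-1,2)
for p in c:print("plate",p/.7,ray(ci,*p,.006).round(4))
for p in((398,380),(418,380),(399,291),(417,291)):print("bar",ray(ci,p[0]*.7,p[1]*.7,.121).round(4))
print("lens",ray(ci,604*.7,295*.7,.05))
E
```

```text
cx*k 407.63229341228214 jaw plane px [406.69345691 332.29179074]
plate [334.78796 216.57906] [ 0.4973 -0.0396  0.006 ]
plate [731.83307 222.18605] [ 0.7652 -0.0429  0.006 ]
plate [338.00208 326.5269 ] [ 0.4961 -0.1185  0.006 ]
bar [ 0.542  -0.1012  0.121 ]
bar [ 0.5512 -0.1011  0.121 ]
bar [ 0.5426 -0.0585  0.121 ]
bar [ 0.5504 -0.0585  0.121 ]
lens [ 0.6648801  -0.08125154  0.05      ]
```

Request:
play_rows([
  {"claw": 3,"delta_pos": [-0.15,-0.05,2.5],"twist": 0.8},
  {"claw": 3,"delta_pos": [-0.15,-0.05,5],"twist": 0.8},
  {"claw": 3,"delta_pos": [-0.15,-0.05,6.8],"twist": 0.8},
  {"claw": 3,"delta_pos": [-0.15,-0.05,7.6],"twist": 0.8},
  {"claw": 3,"delta_pos": [-0.15,-0.05,7.6],"twist": 0.8},
  {"claw": 3,"delta_pos": [-0.15,-0.05,7.6],"twist": 0.8},
  {"claw": 0.6,"delta_pos": [-0.15,-0.05,7.6],"twist": 0.8},
  {"claw": 0.6,"delta_pos": [-0.15,-0.05,7.6],"twist": 0.8},
  {"claw": 0.6,"delta_pos": [-0.15,-0.05,7.6],"twist": 0.8},
  {"claw": 0.6,"delta_pos": [-0.15,-0.05,7.6],"twist": 0.8},
  {"claw": 0.6,"delta_pos": [-0.15,-0.05,7.6],"twist": 0.8},
  {"claw": 0.6,"delta_pos": [-0.15,-0.05,7.6],"twist": 0.8},
], force=50)

```text
clock: 12.8
tcp_pos: [0.5457, -0.0792, 0.0863]
orientation: [0.001, 0.712, 0.702, 0.0]
wrist_force: [-1.4, 0.4, 5.5]
finger_gap: 0.0092
```

```bash
python3 - <<'E'
from h import *
s=get_state();A=tool(s);print(s["clock"],s["tcp_pos"],np.degrees(np.arctan2(A[1,1],A[0,1])),s["wrist_force"],s["ft_torque"],s["finger_gap"])
E
```

```text
12.8 [ 0.54568498 -0.07920298  0.08634458] -0.7819181278613434 [-1.44786484  0.42219105  5.50215196] [0.01999275 0.42228552 0.04612933] 0.009203659738282492
```

Request:
play_rows([
  {"claw": 0.6,"delta_pos": [0,0,0],"twist": -6},
  {"claw": 0.6,"delta_pos": [0,0,0],"twist": -12},
  {"claw": 0.6,"delta_pos": [0,0,0],"twist": -18},
  {"claw": 0.6,"delta_pos": [0,0,0],"twist": -24},
  {"claw": 0.6,"delta_pos": [0,0,0],"twist": -30},
  {"claw": 0.6,"delta_pos": [0,0,0],"twist": -36},
  {"claw": 0.6,"delta_pos": [0,0,0],"twist": -42},
  {"claw": 0.6,"delta_pos": [0,0,0],"twist": -48},
  {"claw": 0.6,"delta_pos": [0,0,0],"twist": -52},
  {"claw": 0.6,"delta_pos": [0,0,0],"twist": -52},
  {"claw": 0.6,"delta_pos": [0,0,0],"twist": -52},
  {"claw": 0.6,"delta_pos": [0,0,0],"twist": -52},
])

```text
clock: 14.3
tcp_pos: [0.5452, -0.0794, 0.0864]
orientation: [0.0, 0.332, 0.943, -0.0]
wrist_force: [-2.9, -0.6, 6.3]
finger_gap: 0.0094
```

```bash
python3 - <<'E'
from h import *
s=get_state();A=tool(s);print(s["clock"],s["tcp_pos"],np.degrees(np.arctan2(A[1,1],A[0,1])),s["wrist_force"],s["ft_torque"],s["finger_gap"])
im=imaging.read_camera("wrist");np.save("ci7.npy",imaging.camera_info("wrist"),allow_pickle=True)
cv2.imwrite("pics/w7.png",im[:,:,::-1])
cv2.imwrite("pics/w7v.png",cv2.resize(im[:,:,::-1],(800,600),interpolation=2))
t=imaging.read_camera("top")[:,:,::-1];d=imaging.read_camera("side")[:,:,::-1]
cv2.imwrite("pics/f.png",np.hstack([cv2.resize(t[140:270,190:350],(400,325),interpolation=2),cv2.resize(d[170:270,210:333],(400,325),interpolation=2)]))
E
```

```text
14.3 [ 0.54522934 -0.07943038  0.08635281] 51.18486617034981 [-2.85799275 -0.62405249  6.31180041] [-0.0512541   0.64177902 -0.12618474] 0.009380821474085414
```

View pics/w7v.png

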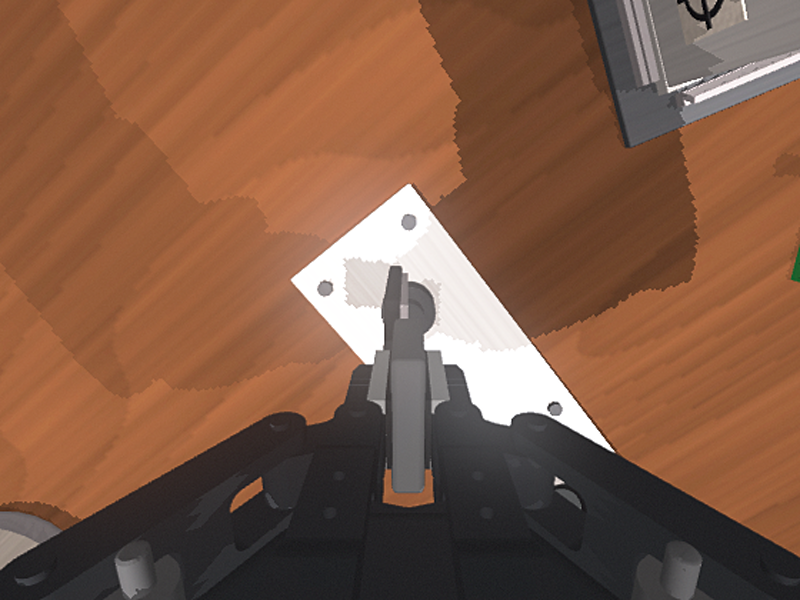

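View pics/f.png

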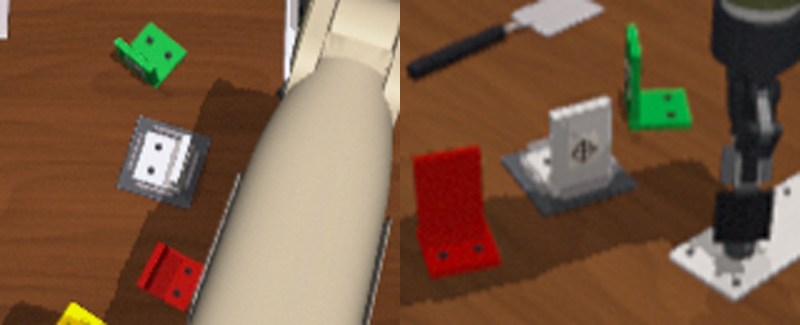

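```bash
python3 - <<'E'
from h import *
ci=np.load("ci7.npy",allow_pickle=True).item();sd=imaging.camera_info("side")
P=lambda x,y,z:ray(ci,x*.7,y*.7,z)
g=cv2.cvtColor(cv2.imread("pics/w7.png"),6)
c=cv2.cornerSubPix(g,(np.array([(410,184),(292,280),(628,147)])*.7).astype(np.float32).reshape(-1,1,2),(3,3),(-1,-1),(3,30,.01)).reshape(-1,2)/.7
a,b,n=[P(*p,.006) for p in c];e=P(613,450,.006)
ang=lambda v:np.degrees(np.arctan2(v[1],v[0])).round(2)
print("corner +y",a.round(4),"-y",b.round(4),"short edge-90:",ang(a-b)-90,"long:",ang(e-a),"nest corner",n.round(4))
m=P(707,27,.036);print("mark bottom w7",m.round(4))
m2=ray(sd,210+185*123/400,170+152*100/325,.05);print("mark side",m2.round(4))
p=get_state()["tcp_pos"]
for q in (m,m2,np.array([.5075,.085,.05])):
    s=ang((q-p)[:2]);print("sight yaw",s,"mirror yaw for unit -.7:",(s-.7)/2)
E
```

```text
corner +y [ 0.4968 -0.0398  0.006 ] -y [ 0.4958 -0.119   0.006 ] short edge-90: -0.6899999999999977 long: -0.57 nest corner [0.5503 0.0534 0.006 ]
mark bottom w7 [0.5224 0.0874 0.036 ]
mark side [0.5073 0.0813 0.05  ]
sight yaw 97.82 mirror yaw for unit -.7: 48.559999999999995
sight yaw 103.3 mirror yaw for unit -.7: 51.3
sight yaw 102.95 mirror yaw for unit -.7: 51.125
```

The mark reading from that view is about 15 mm off the others. I'll reproject the expected mark into the picture to find out why.

```bash
python3 - <<'E'
from h import *
ci=np.load("ci7.npy",allow_pickle=True).item()
th=np.radians(-16);x=np.array([-np.sin(-th)*1,0,0])
bx=np.array([np.cos(th-np.pi/2),np.sin(th-np.pi/2),0]);by=np.array([-bx[1],bx[0],0]);c=np.array([.516,.116,.006])
v=cv2.imread("pics/w7.png")
pts={"c":(0,44),"tick":(0,28),"pl":(-.016,28),"pr":(.016,28),"ul":(-.03,0),"ur":(.03,0),"ul8":(-.03,14),"ur8":(.03,14)}
for k,(y,z) in pts.items():
    q=proj(ci,c+.032*bx+y*by+np.array([0,0,z/1000]));print(k,(q/.7).round(1));
    if q[1]>0: cv2.circle(v,tuple(int(round(a)) for a in q),1,(255,0,255),-1)
cv2.imwrite("pics/w7z.png",cv2.resize(v[0:110,400:560],(800,550),interpolation=2))
E
```

```text
c [707. -19.]
tick [679.8  -2.4]
pl [670.2 -47.6]
pr [688.9  40.7]
ul [625.  -52.8]
ur [658.4  88.3]
ul8 [641.8 -69.6]
ur8 [676.1  82.9]
```

View pics/w7z.png

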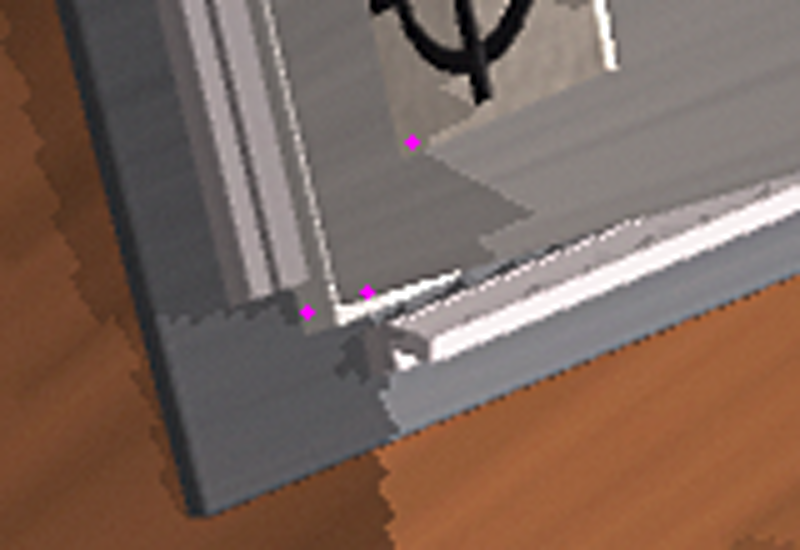

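The reprojected paper corner at crop (412,142) falls on the real one. The 15 mm reading came from taking the cross's sideways arm for its lower one, so the geometry holds. The mirror yaw of 51.18° is within the target of 51.1–51.3°.

```bash
python3 - <<'E'
from h import *
s=get_state();A=tool(s);print(s["clock"],s["tcp_pos"],np.degrees(np.arctan2(A[1,1],A[0,1])),s["finger_gap"])
print(env.hand_in())
E
```

```text
14.45 [ 0.54530631 -0.07945712  0.08636998] 51.18651069102035 0.009510139021609734
the job is handed in; nothing more can be done
None
```

I turned the bracket a quarter turn clockwise, seated it flat in the steel nest and let go. I then gripped the mirror bar, turned the mirror about 52° anticlockwise and handed in at 14.45 s while still holding it. The hand-in gave no verdict.

- **Bracket:** the pictures show it square between the rails with the register mark facing the mirror. The tool stood at the same height (60.3 mm) when it was set down as when it was first gripped.
- **Mirror:** it was held steady at a yaw of 51.19°, against a computed target of 51.1–51.3°. That target comes from geometry only: the bench camera's own image is not available, so I could not confirm that it sees the mark centred.
- **Disagreements:**
    - The wrist camera was off by about 1.5 mm along the jaw direction, and I allowed for it.
    - An early fit put the unit's yaw at 0°; later views gave about −0.7°, which I used.
    - One mark reading was 15 mm off because I took the cross's sideways arm for its lower one. When I projected the expected position back into that picture, it matched to about 1 mm.
- **Bystanders:** I did not touch the ink can, the loupe, the ink knife or the look-alikes.

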